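Bleed the smithy's air manifold and hold the coupling's lock collar open

ROBOT

A 6-joint arm with a two-finger parallel gripper is mounted at the origin on the work surface. World frame = base frame: x ahead of the robot, y to its left, z up, the work surface at z = 0. Lengths are in m, angles in rad, forces in N, time in s.
With the tool pointing down it reaches from about 0.35 to 0.975 m from the base axis. Payload 17.4 kg.
Tool frame: the origin (TCP) lies where the fingers leave the gripper's body, on its centre line; the fingertips stand 73 mm ahead of it and the grasp point (between the pads) lies 54 mm ahead of it; z points along the fingers, x is the direction in which the jaws open and shut, and the axes are right-handed (so a half turn about z gives the same grasp; the last joint's range is limited). The gripper opens to 85 mm and grips with 20 to 120 N. Pads are 22 mm wide; open, the fingers measure 114 mm over their backs; the gripper's body (76 mm by 85 mm) begins 54 mm behind the grasp point. The pads swing forward as they close: fully open they stand 13 mm farther back than shut.
Start: joints at [-1.185, 0.116, 1.442, -0, 1.584, -0.038], TCP at [0.278, -0.615, 0.304] pointing down, gripper open.
Joint ranges: [-2.83, 2.83], [-0.83, 2.19], [0.07, 2.5], [-1.14, 4.28], [0.01, 3], [-2.97, 2.97]. Speed limits (rad/s): [1.89, 1.89, 2.22, 3.14, 3.14, 3.14].

INTERFACE

Orientations are given as a unit quaternion [x, y, z, w].
In Python, from rig import get_obs, get_image, camera_model, job_done gives the robot as it stands.
- The arm moves only by the tool send_rows, never from a script. Its argument "rows" is a list of rows, each a list of 5 numbers: the finger opening in m, from 0 to 0.0854, then the shift along the tool's x, y, z in m, then the turn about the tool's z in rad. In form: [[jaw, x, y, z, spin], ...]. A call has 1 to 10 rows; each row is the pose to reach, as a shift and turn from the pose measured when the call began, along the tool's axes at that moment; what a row does not reach only later rows make up. A row lasts 1/8 s, in which the tool goes at most 62.5 mm and 10.7 degrees, less where a joint would pass 70% of its speed; a pose out of reach is approached as far as the arm can. A call with a gripper value outside its range is refused whole. The fingers move at their own pace and stop on an object; "squeeze" is the grip in N (left out, the last holds). Time passes only in rows, so rows that repeat a pose let the fingers close. It gives the time, the measured TCP pose, the force and the opening at its end, in the units of the state.
- get_obs(): the state, without advancing time (a new reading comes with each control period).
- get_image(name): name is "scene" or "top"; returns the picture (400x640x3 uint8, red, green, blue); there is no depth.
- camera_model(name): a dict with "fx", "fy", "cx", "cy" (pixels), "k1" (the pictures are not rectified: a ray, as slopes to the right and down, at radius r is drawn at 1 + k1 r^2 times it, then the intrinsics apply), "pose" (4x4, takes a point from camera to world coordinates). Camera axes: x right, y up, looking along -z (the intrinsics and any distortion apply to the point x, -y, -z); pixel columns grow to the right and rows downward; lengths in m; the calibration is good to about 2 mm. A picture is of the moment at which its call begins. camera_model takes no time and is no camera call.
- job_done(): hands the job in, once; it reports no verdict.
The state is a dict: "clock": time; "joints": joint angles; "dq": joint speeds; "effort": joint torques, N m; "tcp_pos": TCP position; "eef_rot": TCP orientation; "wrist_force": force on the tool from outside, world axes, zero at the start; "moment": the same for the moment, N m; "grip_width": finger opening in m.
Only numpy, scipy, OpenCV 4.12 (cv2) and the standard library are available. Lean on these libraries where they do the work, as an engineer would, in place of code of your own. Each camera call takes 0.05 s, during which the arm holds its last target. There are 200 camera calls.

TASK

The compressed air is shut off at the bench manifold and I want the blanking plug out of its coupling: first push the mushroom-headed vent plunger all the way down, keep it down for a full second to bleed the block, and let it spring back up. Then turn the coupling's knurled collar until its hidden keyway drops over the pin, push the collar fully home against its spring, and finish while still holding it down there, so that I can draw the plug. Leave the grinder, hammer and chisel on the bench where they lie.

Things in the scene. Friction and masses are not known exactly. Their poses are not given: they have to be found in the camera images.
- manifold: Aluminium air manifold bar, 50 mm (x) by 250 mm (y) by 60 mm high, fixed to the bench; origin under its centre on the bench, y along the bar. A round gauge on its +x face; at its +y end a brass ball valve and drop pipe (to y = 250 mm, below 65 mm high). On its top face stand the lock coupling and the vent valve, 62 mm either side of the centre; which is at which end varies.
- collar_grip (a point): Point on the axis of the coupling's upright knurled steel collar (44 mm in diameter, 36 mm high), 22 mm above its lower rim and 14 mm below its top; 108 mm above the bench at rest. It goes down with the collar but does not turn with it: only its z (up) means anything.
- coupling: Brass quick coupling that carries the collar; origin on its axis, on the manifold's top face (60 mm high). Its base is a hexagon 36 mm wide and 14 mm high, 12 mm clear below the resting collar. The hexagonal head of the blanking plug in it, 17 mm wide, stands 14 mm above the collar's top at rest. Its +x axis points to where the pin is.
- collar_slide (a joint): How far the collar is down, m: 0 at rest, 0.010 fully home; its spring pushes up with 3 N at rest, 10 N home. It turns freely without stops. A 5 mm thick pin on the coupling blocks it 1.5 mm down, unless the 10 mm keyway inside its skirt (unseen) is over the pin, to within 8 degrees. From its start the collar must be turned 25 to 75 degrees clockwise, seen from above, for that.
- vent_top (a point): Centre of the flat top of the vent valve's steel mushroom head, 36 mm in diameter, 113 mm above the bench at rest; it is pushed straight down.
- vent_plunger (a joint): How far the vent plunger is pushed down, m: 0 at rest (sprung up), 0.012 fully down, where it stops; the spring gives 3 N at rest and 9 N when fully down.
- grinder: Air die grinder lying on the bench, about 207 mm long (its own x), 45 mm high; origin on the bench under its barrel. Leave it.
- hammer: Cross-peen hammer lying on the bench, about 315 mm long (its own x, head to +x), 30 mm high; origin on the bench under its handle. Leave it.
- chisel: Cold chisel lying on the bench, about 180 mm long (its own x), 18 mm high; origin on the bench under its shank. Leave it.

How it is judged:
On the way, in this order (a step that is already met when the one before it is completed fails the run):
1. the vent plunger is held fully down to bleed the block (value of joint vent_plunger above 0.0105 m), for 0.8 s.
2. the plunger is back up and the collar, its keyway over the pin, is pushed home (value of joint vent_plunger below 0.002 m and value of joint collar_slide above 0.0085 m), for 0.3 s.
At the end, for the whole second after the job is handed in: The collar is held at least 8.5 mm down of its 10 mm by the robot's fingers (contact force over 3 N), and the vent plunger is back up to within 2 mm (all of step 2 and contact force between the fingers and collar_slide above 3 N); the arm keeps its last pose, push and grip.
It fails at once if the grinder is shifted by more than 30 mm (distance of grinder from where it was at the start of the episode above 0.03 m).
It fails at once if the hammer is shifted by more than 30 mm (distance of hammer from where it was at the start of the episode above 0.03 m).
It fails at once if the chisel is shifted by more than 30 mm (distance of chisel from where it was at the start of the episode above 0.03 m).
It also fails if it takes over 51 s, if anything falls off the work surface, if the arm or the gripper's body presses on something with over 40 N, if the wrist force passes 120 N, or if a joint passes its speed limit or range.

## Working session

There is one attempt and no reset: what is moved stays moved. The work goes in short steps, Python scripts to look and compute and a tool call to move; the robot and the scene stay as the last step left them, time stands still between calls to the robot, and variables do not carry over. Pictures are saved under pics/ and viewed, about 8 in all and at most 12, crops included, and the job is handed in when it is done.

Besides the shell and the picture viewer there is one more tool, called after "Call:" as a command line: name --pt "numbers of a row" for each row, then --argument value for the rest. send_rows: Moves the arm, as the interface text tells. Its arguments: {"type":"object","properties":{"rows":{"type":"array","items":{"type":"array","items":{"type":"number"}}},"squeeze":{"type":"number"}},"required":["rows"]}

```bash
mkdir -p pics; ls; python3 - <<'E'
from rig import *
import cv2
for n in("scene","top"):
    cv2.imwrite(f"pics/{n}0.png",cv2.cvtColor(get_image(n),cv2.COLOR_RGB2BGR)); print(camera_model(n))
print(get_obs())
E
```

```text
pics
{'fx': 412.19553905381605, 'fy': 412.19553905381605, 'cx': 322.4312109953536, 'cy': 201.13388360677902, 'k1': -0.10729776873924644, 'pose': array([[-0.60014769, -0.58538555,  0.54511146,  0.95146825],
       [ 0.79961845, -0.45678946,  0.38981241,  0.29263789],
       [ 0.02081062,  0.6698262 ,  0.74222623,  0.65257532],
       [ 0.        ,  0.        ,  0.        ,  1.        ]])}
{'fx': 394.58996208167116, 'fy': 394.58996208167116, 'cx': 317.563150864439, 'cy': 197.97692596519775, 'k1': -0.09441744435621202, 'pose': array([[-0.00561297,  0.98360391, -0.18025495,  0.4300114 ],
       [-0.9999078 , -0.00329174,  0.01317403,  0.03214632],
       [ 0.01236468,  0.18031227,  0.9835317 ,  0.77030303],
       [ 0.        ,  0.        ,  0.        ,  1.        ]])}
{'clock': 0.1, 'joints': array([-1.18478518e+00,  1.16430299e-01,  1.44219296e+00, -5.97304722e-06,
        1.58397712e+00, -3.77887182e-02]), 'dq': array([ 6.97572379e-04, -2.22937687e-03, -2.73055740e-03, -1.30908044e-03,
       -2.24655423e-03, -5.11693888e-05]), 'effort': array([ 2.36643566e-03, -7.33661699e+01, -6.33790183e+01, -1.42929184e-04,
        5.27458848e-03, -4.10250927e-07]), 'tcp_pos': array([ 0.27754207, -0.61520249,  0.30324457]), 'eef_rot': array([ 8.40007944e-01, -5.42573866e-01, -4.14332576e-04, -2.86732609e-04]), 'wrist_force': array([ 0.21196418,  0.02291727, -0.48182195]), 'moment': array([-0.04337558, -0.00064179,  0.0241851 ]), 'grip_width': 0.08536213741263608}
```

View pics/scene0.png

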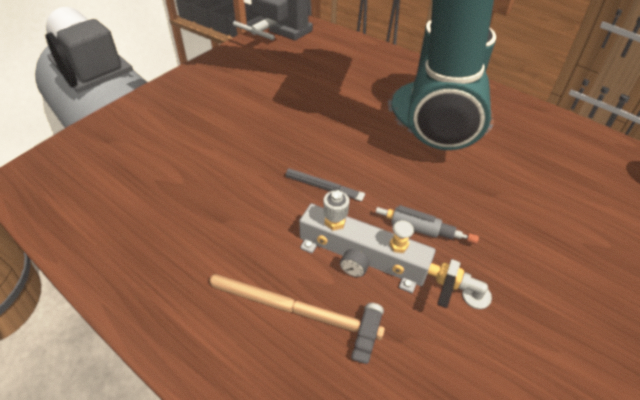

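View pics/top0.png

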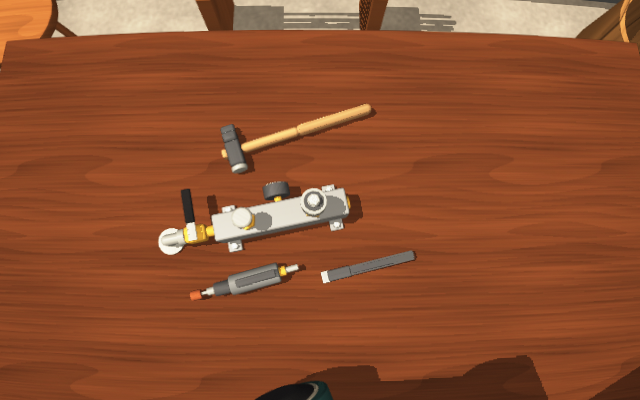

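Scene: collar near (336,203), vent mushroom near (403,230). Top: collar at (313,201), vent at (242,217), bar between them. The chisel and grinder lie on the robot's side, the hammer on the far side.

```bash
cat > h.py <<'E'
import numpy as np, cv2
from rig import *
def ray(n,p):
    c=camera_model(n); K=np.array([[c['fx'],0,c['cx']],[0,c['fy'],c['cy']],[0,0,1]])
    u=cv2.undistortPoints(np.array([[p]],float),K,np.array([c['k1'],0,0,0,0.]))[0,0]
    P=c['pose']; return P[:3,3],P[:3,:3]@np.array([u[0],-u[1],-1])
def onz(n,p,z):
    o,d=ray(n,p); return o+d*(z-o[2])/d[2]
def proj(n,X):
    c=camera_model(n); P=c['pose']; q=P[:3,:3].T@(np.array(X)-P[:3,3]); s=np.array([q[0],-q[1]])/-q[2]
    s=s*(1+c['k1']*s@s); return np.array([c['cx']+c['fx']*s[0],c['cy']+c['fy']*s[1]])
def tri(p,q):
    o1,d1=ray('scene',p);o2,d2=ray('top',q)
    t=np.linalg.lstsq(np.c_[d1,-d2],o2-o1,rcond=None)[0]; a=o1+t[0]*d1;b=o2+t[1]*d2
    return (a+b)/2,np.linalg.norm(a-b)
def crop(n,x,y,w,h,s,f,im=None):
    im=cv2.cvtColor(get_image(n),cv2.COLOR_RGB2BGR) if im is None else im
    cv2.imwrite(f,cv2.resize(im[y:y+h,x:x+w],None,fx=s,fy=s,interpolation=cv2.INTER_CUBIC))
E
python3 - <<'E'
from h import *
a=cv2.imread('pics/scene0.png');b=cv2.imread('pics/top0.png')
A=cv2.resize(a[180:280,295:445],None,fx=5,fy=5,interpolation=2)[:,:750]
B=cv2.resize(b[175:255,205:355],None,fx=5,fy=5,interpolation=2)
cv2.imwrite('pics/c_scene.png',A);cv2.imwrite('pics/c_top.png',B)
print(onz('top',(242,217),.113),onz('scene',(403,230),.113))
print(onz('top',(313,201),.136),onz('scene',(337,196),.136),tri((403,230),(242,217)))
E
```

```text
[0.51839209 0.15055628 0.113     ] [0.52422814 0.15477033 0.113     ]
[0.54127149 0.03112545 0.136     ] [0.54729647 0.0338831  0.136     ] (array([0.5190567 , 0.1524164 , 0.10604593]), np.float64(0.0013220707416888339))
```

View pics/c_scene.png

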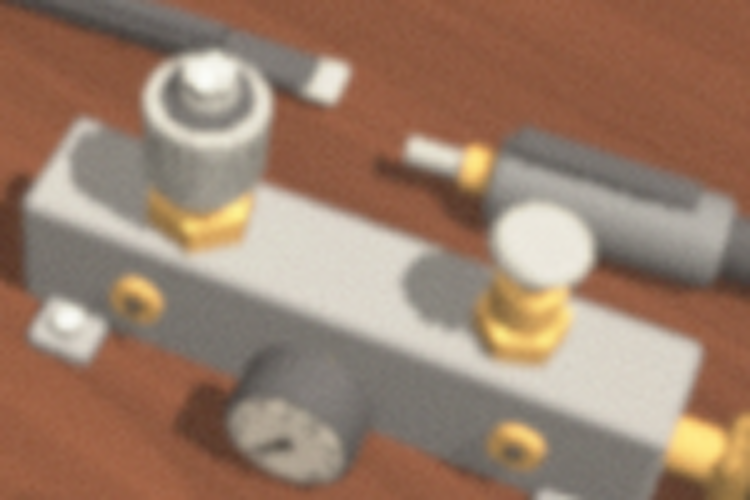

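View pics/c_top.png

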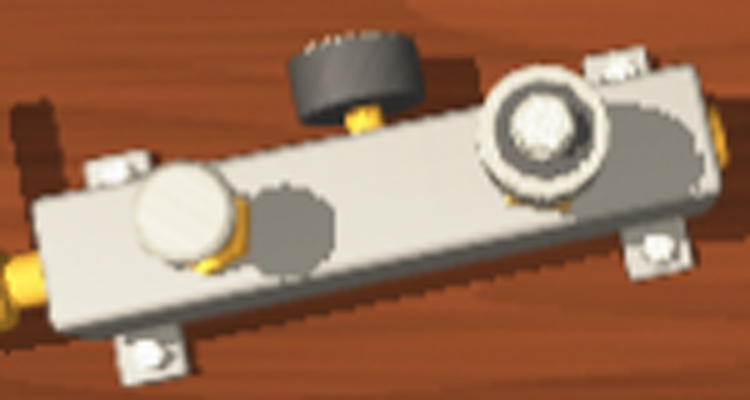

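Scene crop: vent head centre at (403.5,229), collar rim centre at (336.6,200.5). Top crop: vent head centre at (242,217.5), collar rim centre at (313.5,201).

```bash
python3 - <<'E'
from h import *
for nm,s,t,z in(('vent',(403.4,229),(241.9,217.4),.113),('collar',(336.5,200.5),(313.4,201),.122)):
    print(nm,onz('scene',s,z).round(4),onz('top',t,z).round(4),*tri(s,t))
# vent head size & bar corners on top face
p=lambda x,y:(x/5+205-.4,y/5+175-.4)
print('vent diam',np.linalg.norm(onz('top',p(135,213),.113)-onz('top',p(235,213),.113)))
c=[onz('top',p(*q),.06)[:2] for q in((35,203),(55,328),(692,66),(718,195))]
print(np.array(c).round(4),'centre',np.mean(c,0)); d=(c[0]+c[1]-c[2]-c[3])/2;print('len',np.linalg.norm(d),'yaw',np.arctan2(-d[0],d[1]))
y=d/np.linalg.norm(d);m=np.mean(c,0);print('expect',m+.062*y,m-.062*y)
from scipy.spatial.transform import Rotation as R
print(R.from_quat(get_obs()['eef_rot']).as_matrix().round(4))
E
```

```text
vent [0.5219 0.1543 0.113 ] [0.5177 0.1507 0.113 ] [0.51812705 0.15229544 0.10776191] 0.001401289488016714
collar [0.5456 0.0324 0.122 ] [0.5437 0.0304 0.122 ] [0.54392988 0.03081909 0.1196429 ] 0.0008804942668156852
vent diam 0.033779374303821365
[[ 0.5289  0.2159]
 [ 0.4834  0.2069]
 [ 0.5791 -0.0243]
 [ 0.5311 -0.033 ]] centre [0.53063407 0.09138035]
len 0.2449801910858807 yaw 0.2010058550467125
expect [0.51825545 0.15213206] [0.54301268 0.03062864]
[[ 4.112e-01 -9.115e-01 -4.000e-04]
 [-9.115e-01 -4.112e-01  9.000e-04]
 [-1.000e-03 -0.000e+00 -1.000e+00]]
```

Vent top ≈ (0.519, 0.152), collar axis ≈ (0.544, 0.031). They are 124 mm apart, as the spec says. Next I move above the vent with the jaws shut.

Call:
send_rows --pt "0 -0.6 -0.535 0 -1.2" --pt "0 -0.6 -0.535 0 -1.2" --pt "0 -0.6 -0.535 0 -1.2" --pt "0 -0.6 -0.535 0 -1.2" --pt "0 -0.6 -0.535 0 -1.2" --pt "0 -0.6 -0.535 0 -1.2" --pt "0 -0.6 -0.535 0 -1.2" --pt "0 -0.6 -0.535 0 -1.2" --pt "0 -0.6 -0.535 0 -1.2" --pt "0 -0.6 -0.535 0 -1.2"

```text
clock: 1.35
tcp_pos: [0.4649, -0.0169, 0.3039]
eef_rot: [1.0, 0.026, 0.0, -0.0]
wrist_force: [1.2, -1.2, 0.0]
grip_width: 0.0003
```

Call:
send_rows --pt "0 0.063 -0.166 0 0" --pt "0 0.063 -0.166 0 0" --pt "0 0.063 -0.166 0 0" --pt "0 0.063 -0.166 0 0" --pt "0 0.063 -0.166 0.05 0" --pt "0 0.063 -0.166 0.1 0" --pt "0 0.063 -0.166 0.11 0" --pt "0 0.063 -0.166 0.11 0"

```text
clock: 2.35
tcp_pos: [0.5192, 0.1518, 0.195]
eef_rot: [1.0, 0.026, 0.0, -0.0]
wrist_force: [0.3, -0.3, 0.8]
grip_width: -0.0001
```

```bash
python3 - <<'E'
from h import *
o=get_obs();print(o['tcp_pos'],o['eef_rot'],o['wrist_force'],o['joints'][5])
crop('scene',340,150,130,120,6,'pics/v1.png')
t=o['tcp_pos']-[0,0,.073];print('tip px',proj('scene',t),'vent px',proj('scene',[.519,.152,.113]))
E
```

```text
[0.51918919 0.15184797 0.19500158] [ 9.99656281e-01  2.62132174e-02  1.29188547e-04 -4.13119685e-04] [ 0.28662262 -0.28514421  0.78268029] 0.18451773524645926
tip px [403.86261255 223.93689461] vent px [403.09649267 227.26985511]
```

View pics/v1.png

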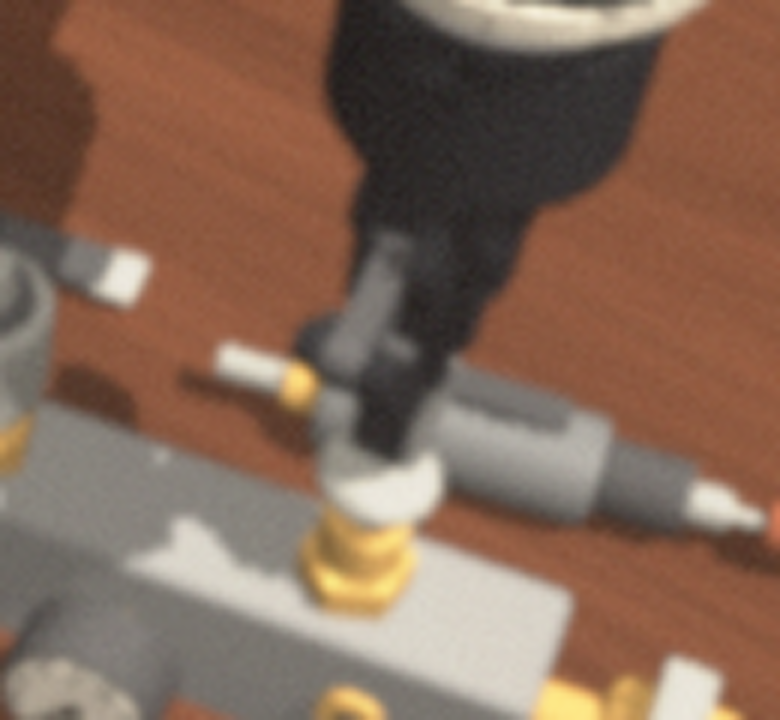

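The fingertips at (404,225) are centred just over the vent head at (403,229). Next I press.

Call:
send_rows --pt "0 0 0 0.006 0" --pt "0 0 0 0.011 0" --pt "0 0 0 0.016 0" --pt "0 0 0 0.02 0" --pt "0 0 0 0.021 0" --pt "0 0 0 0.021 0"

```text
clock: 3.15
tcp_pos: [0.5199, 0.1521, 0.1756]
eef_rot: [1.0, 0.026, 0.002, -0.001]
wrist_force: [0.4, -1.1, 7.1]
grip_width: 0.0001
```

Call:
send_rows --pt "0 0 0 0.002 0" --pt "0 0 0 0.003 0" --pt "0 0 0 0.004 0" --pt "0 0 0 0.004 0"

```text
clock: 3.65
tcp_pos: [0.5201, 0.1521, 0.1735]
eef_rot: [1.0, 0.026, 0.002, -0.001]
wrist_force: [-9.5, -3.1, 22.3]
grip_width: 0.0001
```

The force jumped to 22 N, so the plunger is at its stop. I hold it there for over 1 s.

Call:
send_rows --pt "0 0 0 0.002 0" --pt "0 0 0 0.002 0" --pt "0 0 0 0.002 0" --pt "0 0 0 0.002 0" --pt "0 0 0 0.002 0" --pt "0 0 0 0.002 0" --pt "0 0 0 0.002 0" --pt "0 0 0 0.002 0" --pt "0 0 0 0.002 0" --pt "0 0 0 0.002 0"

```text
clock: 4.9
tcp_pos: [0.5201, 0.1522, 0.1734]
eef_rot: [1.0, 0.026, 0.002, -0.001]
wrist_force: [-12.2, -3.5, 25.2]
grip_width: 0.0001
```

Call:
send_rows --pt "0 0 0 -0.03 0" --pt "0.085 0 0 -0.065 0" --pt "0.085 0.018 0.122 -0.065 0" --pt "0.085 0.018 0.122 -0.065 0" --pt "0.085 0.018 0.122 -0.065 0" --pt "0.085 0.018 0.122 -0.065 0" --pt "0.085 0.018 0.122 -0.065 0"

```text
clock: 5.78
tcp_pos: [0.5441, 0.0322, 0.2382]
eef_rot: [1.0, 0.027, 0.002, -0.001]
wrist_force: [0.2, 0.7, 0.6]
grip_width: 0.0851
```

```bash
python3 - <<'E'
from h import *
o=get_obs();print(o['tcp_pos'],o['eef_rot'],o['wrist_force'],o['joints'][5],o['grip_width'])
crop('scene',280,150,150,110,5,'pics/c1.png')
print(proj('scene',[.544,.031,.122]), proj('scene',[.519,.152,.113]))
E
```

```text
[0.54408896 0.03216164 0.23822886] [ 9.99632611e-01  2.70105378e-02  2.12423771e-03 -7.49945348e-04] [0.18022608 0.69599243 0.58813677] -0.04255763097014904 0.08511070360396039
[336.37524354 199.61472822] [403.09649267 227.26985511]
```

View pics/c1.png

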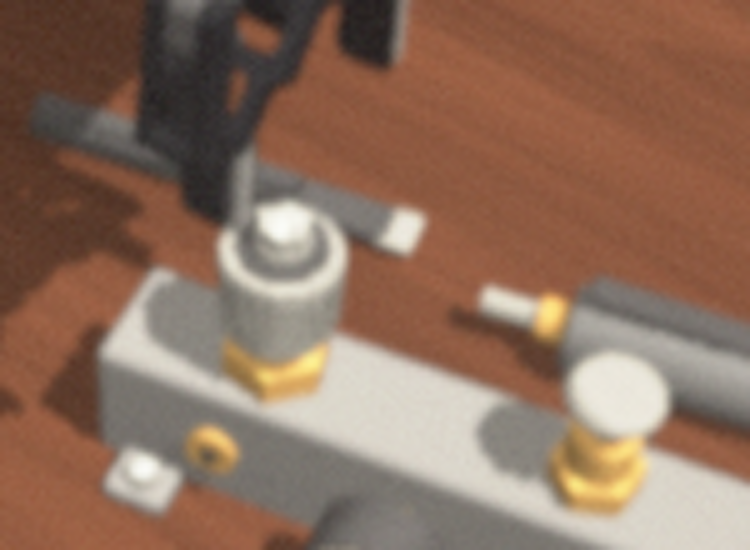

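The vent head is back up at (403,229) and the open jaws straddle the collar. I lower the gripper and take hold.

Call:
send_rows --pt "0.085 0 0.001 0.04 0" --pt "0.085 0 0.001 0.065 0" --pt "0.085 0 0.001 0.082 0" --pt "0.085 0 0.001 0.082 0" --pt "0.03 0 0.001 0.082 0" --pt "0.03 0 0.001 0.082 0" --pt "0.03 0 0.001 0.082 0" --pt "0.03 0 0.001 0.082 0" --pt "0.03 0 0.001 0.082 0" --squeeze 60

```text
clock: 6.95
tcp_pos: [0.5445, 0.0314, 0.1565]
eef_rot: [1.0, 0.027, 0.002, -0.001]
wrist_force: [-3.4, 0.3, 2.2]
grip_width: 0.043
```

Call:
send_rows --pt "0.03 0 0 0 0.15" --pt "0.03 0 0 0 0.3" --pt "0.03 0 0 0 0.4" --pt "0.03 0 0 0 0.4" --pt "0.03 0 0 0.003 0.4" --pt "0.03 0 0 0.004 0.4" --pt "0.03 0 0 0.004 0.4"

```text
clock: 7.82
tcp_pos: [0.5448, 0.0313, 0.1527]
eef_rot: [0.985, -0.172, 0.002, -0.001]
wrist_force: [0.8, -1.4, 4.8]
grip_width: 0.0427
```

```bash
python3 -c "
from rig import *
o=get_obs();print(o['tcp_pos'],o['wrist_force'],o['moment'],o['joints'][5])"
```

```text
[0.54476783 0.03126392 0.15268397] [ 0.83573078 -1.43656216  4.81878857] [-0.38363538 -0.29243304  0.05564674] 0.3546687274994548
```

It went 3.8 mm down with only about 5 N, so it may already be in the keyway. I push further and watch the force.

Call:
send_rows --pt "0.03 0 0 0.002 0" --pt "0.03 0 0 0.004 0" --pt "0.03 0 0 0.004 0"

```text
clock: 8.2
tcp_pos: [0.5448, 0.0313, 0.1489]
eef_rot: [0.985, -0.171, 0.002, -0.001]
wrist_force: [-1.7, -1.6, 6.8]
grip_width: 0.0429
```

```bash
python3 - <<'E'
from h import *
o=get_obs();print(o['tcp_pos'],o['wrist_force'],o['moment'],o['joints'][5],o['grip_width'])
crop('scene',280,150,120,110,5,'pics/c2.png')
for z in(.122,.114,.086,.078): print(z,proj('scene',[.5442,.031,z]))
E
```

```text
[0.54481269 0.0312721  0.14890138] [-1.73521384 -1.64061276  6.79569306] [-0.25667895  0.22120446 -0.00981182] 0.35391287220385176 0.042910227866263244
0.122 [336.30846154 199.68171829]
0.114 [336.09984616 202.74517586]
0.086 [335.3947467  213.08157239]
0.078 [335.20017716 215.92904655]
```

View pics/c2.png

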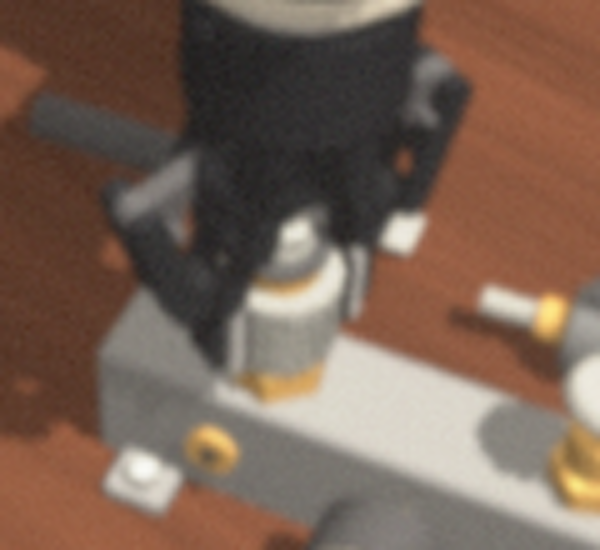

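The collar is visibly down about 7.6 mm: the plug's brass shows above its rim at (338,207) and little of the hexagon is left at (336,227). I push on to the stop.

Call:
send_rows --pt "0.03 0 0 0.002 0" --pt "0.03 0 0 0.004 0" --pt "0.03 0 0 0.005 0" --pt "0.03 0 0 0.005 0" --pt "0.03 0 0 0.005 0"

```text
clock: 8.88
tcp_pos: [0.5451, 0.0313, 0.1474]
eef_rot: [0.985, -0.171, 0.003, -0.001]
wrist_force: [-20.8, -0.8, 41.1]
grip_width: 0.0429
```

```bash
python3 - <<'E'
from h import *
o=get_obs();print(o['tcp_pos'],o['wrist_force'],o['moment'],o['joints'][5],o['grip_width'])
crop('scene',310,180,60,60,10,'pics/c3.png')
for z in(.112,.076,.074): print(z,(proj('scene',[.5442,.031,z])-[310,180])*10)
E
```

```text
[0.54505694 0.03129558 0.14735468] [-20.83661427  -0.82921569  41.13529771] [-0.28531463  3.55165811 -0.08271773] 0.3531807472222309 0.04290813209097208
0.112 [260.48200832 235.03200864]
0.076 [251.51997376 366.33824214]
0.074 [251.04000708 373.35796688]
```

View pics/c3.png

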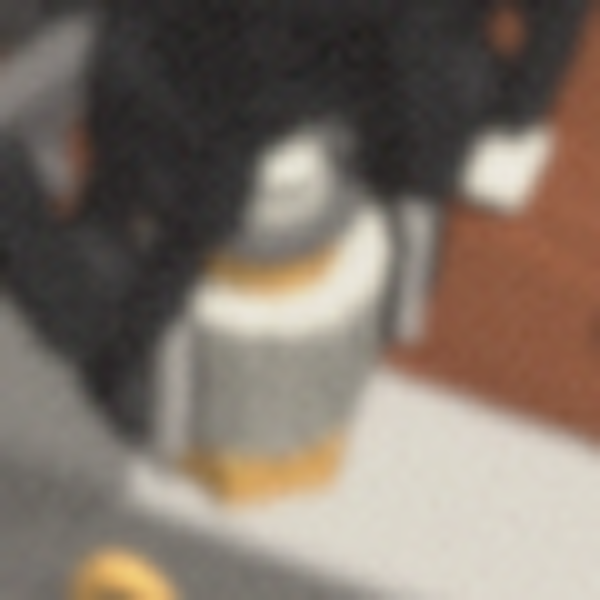

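Down at the stop: the collar's lower rim sits close above the hexagon at (335,225), and the plug head at (340,197) is still clear of the gripper body. I settle to a steadier hold.

Call:
send_rows --pt "0.03 0 0 0.002 0" --pt "0.03 0 0 0.002 0" --pt "0.03 0 0 0.002 0" --pt "0.03 0 0 0.002 0" --pt "0.03 0 0 0.002 0" --pt "0.03 0 0 0.002 0" --squeeze 80

```text
clock: 9.68
tcp_pos: [0.545, 0.0313, 0.1475]
eef_rot: [0.985, -0.17, 0.003, -0.001]
wrist_force: [-17.0, -1.7, 30.9]
grip_width: 0.0429
```

```bash
python3 -c "
from rig import *
print(job_done());o=get_obs();print(o['tcp_pos'],o['wrist_force'],o['grip_width'])"
```

```text
the job is handed in; nothing more can be done
None
the job is handed in; nothing more can be done
```

The job is handed in, with the gripper still holding the collar down at its stop; the hand-in gives no verdict.

- **Vent:** I pushed the plunger down to its stop, where the force rose to 22–25 N, and held it there for over 1.25 s. A picture afterwards showed the head back up.
- **Collar:** I gripped it at 43 mm and turned it about 23° clockwise. It then went down under spring force alone until a hard stop, where the force rose to 41 N.
- **Final hold:** I hold it at about 31 N of push with an 80 N grip.

**One disagreement:** the gripper moved down only about 9.1 mm from where it took hold, against the collar's nominal 10 mm. I think closing the jaws had already pressed the collar slightly, or it is measurement error. The stop held within 0.1 mm as I eased the push, and the picture fits a collar fully home, but it cannot resolve that last millimetre.

I did not touch the grinder, hammer or chisel. I did not measure their positions again at the end. The work took about 10 s of the 51 s allowed.

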